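# Change over the tubes in the cooling tub

### The arm

A 6-joint arm with a two-finger parallel gripper is mounted at the origin on the work surface; the furniture and walls round the work are solid. World frame = base frame: x ahead of the robot, y to its left, z up, the work surface at z = 0. Lengths are in m, angles in degrees, forces in N, time in s.
With the tool pointing down it reaches from about 0.4 to 0.825 m from the base axis. Payload 7 kg.
Tool frame: the origin (TCP) lies between the finger pads; the fingertips stand ctrl.nose_length ahead of it and the grasp point (between the pads) lies 2 mm behind it (ctrl.nose_length is the distance from the TCP to the fingertips, in m); z points along the fingers, y is the line along which they close (so a half turn about z gives the same grasp; the last joint's range is limited). The gripper opens to 88 mm and grips with 3 to 60 N. Pads are 19 mm wide; open, the fingers measure 130 mm over their backs; the gripper's body (78 mm by 193 mm) begins 47 mm behind the grasp point.
Start: joints at [84.517, 20.546, 0.682, 0, -70.136, -16.507], TCP at [0.253, 0.626, 0.244] pointing down, gripper open.
Joint ranges: [-176.03, 176.03], [-82.01, 121.73], [-58.28, 71.71], [-173.87, 95.51], [-174.79, -0.11], [-173.66, 173.66]. Speed limits (degrees/s): [136.94, 136.94, 172.46, 180, 180, 180].

### API

Orientations are given as [roll, pitch, yaw] about the fixed x, y, z axes, in that order (R = Rz(yaw) Ry(pitch) Rx(roll)).
In Python, from plant import ctrl gives the robot as it stands.
- The arm moves only by the tool apply_moves, never from a script. Its argument "commands" is a list of rows, each a list of 3 entries, a list of its own where there are three numbers: the shift along the world's x, y, z in cm, then the turn about the world's z in rad, then the closure, from 0 (fully open) to 1 (shut). In form: [[[x, y, z], turn, jaw], ...]. A call has 1 to 20 rows; each row is the pose to reach, as a shift and turn from the pose commanded when the call began; what a row does not reach only later rows make up. A row lasts 1/12 s, in which the tool goes at most 41.7 mm and 7.16 degrees, less where a joint would pass 70% of its speed; a pose out of reach is approached as far as the arm can. A call with a gripper value outside its range is refused whole. The fingers move at their own pace and stop on an object; the grip force is fixed at half the most. Time passes only in rows, so rows that repeat a pose let the fingers close. It gives the time, the measured TCP pose, the force, the opening and the grip force at its end, in the units of the state.
- ctrl.get_obs(): the state, without advancing time (a new reading comes with each control period).
- ctrl.snapshot(name): name is "scene" or "top"; returns a dict with "img" (480x640x3 uint8, red, green, blue), "fx", "fy", "cx", "cy" (pixels), "dist_coeffs" ([k1, k2, p1, p2, k3] as OpenCV has them; the pictures are not rectified), "T" (4x4, takes a point from camera to world coordinates). Camera axes: x right, y up, looking along -z (the intrinsics and any distortion apply to the point x, -y, -z); pixel columns grow to the right and rows downward; lengths in m; the calibration is good to about 2 mm. A picture is of the moment at which its call begins. There is no depth.
- ctrl.close_job(): hands the job in; it is judged then, once.
Trained networks look in a picture, given as the dict that the camera call returned (one of the last four; its "shot" number tells which), for a name from the list of things; names that differ only in an ending like _2 or _b are one class to them, and where a whole thing is asked for, a point or a joint stands for the part that bears it (a point fixed in the world has none). Each returns a list of dicts, best first, with "score" (0 to 1); they miss things now and then, are a little off and sometimes report something else, mostly with a low value. They report only what shows in the picture. A call takes as long as a camera call.
- ctrl.search_frame(picture, target): "at" ([column, row] in pixels, amid what is visible of it).
- ctrl.spot_point(picture, target): "at" ([column, row] in pixels: a listed point, or the origin of a listed thing).
The state is a dict: "clock": time; "joint_pos": joint angles; "qvel": joint speeds; "tau": joint torques, N m; "tool_pos": TCP position; "orientation": TCP orientation; "force": force on the tool from outside, world axes, zero at the start; "moment": the same for the moment, N m; "opening": finger opening in m; "gripper_force": force on a finger pad.
Only numpy, scipy, OpenCV 4.12 (cv2) and the standard library are available. Lean on these libraries where they do the work, as an engineer would, in place of code of your own. Each camera call takes 0.05 s, during which the arm holds its last target. There are 200 camera calls.

### The job

Change over the tubes in the square cooling tub: tip its grey cover up by the tab with the opposite edge still resting on the rim, lift it off and lay it flat, right way up, on the bench. Move every tall tube with a slim cap from the tub into free holes of the rack, and every short tube with a broad cap from the rack into free wells of the tub, each upright and fully home, then put the cover back on so that it sits level and fully seated; leave the brown bottle and the beaker where they are.

Things in the scene. Friction and masses are not known exactly. Their poses are not given: they have to be found in the camera images.
- tub: pale open-topped square cooling tub, fixed, 152 x 152 mm outside, 102 mm high to its rim, 6 mm walls (140 x 140 mm inside); inside it a metal block with its top 44 mm above the bench has four wells with their axes at x = +-25, y = +-25 mm in the tub's frame: 19 mm bore, 2 mm chamfer, 36 mm deep (well floor 8 mm above the bench). Origin under its centre at bench height, z up, walls along its x and y
- rack: low grey plastic rack block, fixed, 166 (its x) x 112 (its y) x 44 mm high, with six holes, axes at x = -50, 0, +50 and y = +-25 mm in its frame: 19 mm bore, 2 mm chamfer, 36 mm deep (hole floor 8 mm above the bench). The bench between it and the tub is bare, 180 mm or more wide around x = 0.52 m. Origin under its centre at bench height, z up
- cover_mid (a point): centre of the cover's rim surface (the underside of its plate). The cover is a loose grey square plate 156 x 156 x 6 mm, 0.15 kg; a 132 x 132 mm skirt under it is 8 mm deep and drops inside the tub's rim with 4 mm of play all round. Seated, this point is 102 mm above the bench; lying flat on the bench, it is 8 mm above it. Its z is the plate's normal (up), its -x points to the edge that carries the grip tab
- cover_grip (a point): point to grip on the cover's upright white tab: the tab is 12 mm thick (along the cover's x), 40 mm wide (along its y) and stands 36 mm above the plate; this point lies on the tab's mid-plane, 24 mm above the plate's top and 30 mm above cover_mid's level, 68 mm from the cover's centre towards -x
- cover_back (a point): middle of the cover's edge opposite the tab, on the underside of the plate, 78 mm from the centre along the cover's +x
- tall0_mid (a point): half-way up a tall tube: 90 mm high, white body 16 mm in diameter with a tapered foot, slim grey cap 20 mm in diameter and 16 mm high at the top (cap centre 37 mm above this point), 30 g. Its z is its axis, up. May be absent
- tall1_mid (a point): half-way up a tall tube: 90 mm high, white body 16 mm in diameter with a tapered foot, slim grey cap 20 mm in diameter and 16 mm high at the top (cap centre 37 mm above this point), 30 g. Its z is its axis, up. May be absent
- tall2_mid (a point): half-way up a tall tube: 90 mm high, white body 16 mm in diameter with a tapered foot, slim grey cap 20 mm in diameter and 16 mm high at the top (cap centre 37 mm above this point), 30 g. Its z is its axis, up. May be absent
- tall3_mid (a point): half-way up a tall tube: 90 mm high, white body 16 mm in diameter with a tapered foot, slim grey cap 20 mm in diameter and 16 mm high at the top (cap centre 37 mm above this point), 30 g. Its z is its axis, up. May be absent
- short0_mid (a point): half-way up a short tube: 75 mm high, white body 16 mm in diameter with a tapered foot, broad grey cap 24 mm in diameter and 16 mm high at the top (cap centre 29.5 mm above this point), 30 g. Its z is its axis, up. May be absent
- short1_mid (a point): half-way up a short tube: 75 mm high, white body 16 mm in diameter with a tapered foot, broad grey cap 24 mm in diameter and 16 mm high at the top (cap centre 29.5 mm above this point), 30 g. Its z is its axis, up. May be absent
- short2_mid (a point): half-way up a short tube: 75 mm high, white body 16 mm in diameter with a tapered foot, broad grey cap 24 mm in diameter and 16 mm high at the top (cap centre 29.5 mm above this point), 30 g. Its z is its axis, up. May be absent
- short3_mid (a point): half-way up a short tube: 75 mm high, white body 16 mm in diameter with a tapered foot, broad grey cap 24 mm in diameter and 16 mm high at the top (cap centre 29.5 mm above this point), 30 g. Its z is its axis, up. May be absent
- bottle_b: brown reagent bottle, 50 mm in diameter, 107 mm high, a bystander; origin under its base
- beaker: empty glass beaker, 52 mm in diameter, 67 mm high, a bystander; origin under its base

How it is judged (in metres and radians):
On the way, in this order (a step that is already met when the one before it is completed fails the run):
1. the cover is tipped up at its tab by 9 degrees or more while its back edge still rests on the tub's rim (angle between cover_mid's own z axis and vertical above 0.157 rad and z of cover_back in the frame of tub between 0.09 and 0.112 m and z of cover_mid in the frame of tub above 0.108 m), for 0.1 s.
2. the cover lies flat on the bench beside the tub (height (world z) of cover_mid below 0.016 m and angle between cover_mid's own z axis and vertical below 0.1 rad and linear speed of cover below 0.05 m/s), for 0.1 s.
At the end, for the whole second after the job is handed in: Every tall tube that is present stands in a hole of the rack and every short tube that is present in a well of the tub (foot within 7 mm of the bottom, within 0.15 rad of upright, at rest); the cover is seated on the tub (centred within 10 mm, height within 4 mm, within 0.04 rad of level, at rest) (x of tall0_mid in the frame of rack between -0.075 and 0.075 m and y of tall0_mid in the frame of rack between -0.05 and 0.05 m and z of each of tall0_mid, tall1_mid, tall2_mid, tall3_mid in the frame of rack below 0.06 m and angle between each of tall0_mid, tall1_mid, tall2_mid, tall3_mid, short0_mid, short1_mid, short2_mid, short3_mid's own z axis and vertical below 0.15 rad and linear speed of each of tall0, tall1, tall2, tall3, short0, short1, short2, short3, cover below 0.03 m/s and x of tall1_mid in the frame of rack between -0.075 and 0.075 m and y of tall1_mid in the frame of rack between -0.05 and 0.05 m and x of tall2_mid in the frame of rack between -0.075 and 0.075 m and y of tall2_mid in the frame of rack between -0.05 and 0.05 m and x of tall3_mid in the frame of rack between -0.075 and 0.075 m and y of tall3_mid in the frame of rack between -0.05 and 0.05 m and x of short0_mid in the frame of tub between -0.06 and 0.06 m and y of short0_mid in the frame of tub between -0.06 and 0.06 m and z of each of short0_mid, short1_mid, short2_mid, short3_mid in the frame of tub below 0.0525 m and x of short1_mid in the frame of tub between -0.06 and 0.06 m and y of short1_mid in the frame of tub between -0.06 and 0.06 m and x of short2_mid in the frame of tub between -0.06 and 0.06 m and y of short2_mid in the frame of tub between -0.06 and 0.06 m and x of short3_mid in the frame of tub between -0.06 and 0.06 m and y of short3_mid in the frame of tub between -0.06 and 0.06 m and horizontal distance between cover_mid and tub below 0.01 m and z of cover_mid in the frame of tub between 0.098 and 0.106 m and angle between cover_mid's own z axis and vertical below 0.04 rad); the robot touches nothing.
It fails at once if the brown bottle or the beaker is shifted by more than 30 mm or tipped (distance of any of bottle_b, beaker from where it was at the start of the episode above 0.03 m or angle between any of bottle_b, beaker's own z axis and vertical above 0.5 rad).
Of tall0, tall1, tall2, tall3 only 3 to 4 are there at a start; the rules pass over those that are not, and their reading is None.
Of short0, short1, short2, short3 only 1 to 2 are there at a start; the rules pass over those that are not, and their reading is None.
At some moment in a run one of cover may be knocked a few centimetres aside while the robot is not near it.
Once in a run the grip may slacken for a moment while it holds something.
It also fails if it takes over 210 s, if anything falls off the work surface, if the arm or the gripper's body presses on something with over 40 N, if the wrist force passes 120 N, or if a joint passes its speed limit or range.

## Working session

There is one attempt and no reset: what is moved stays moved. The work goes in short steps, Python scripts to look and compute and a tool call to move; the robot and the scene stay as the last step left them, time stands still between calls to the robot, and variables do not carry over. Pictures are saved under pics/ and viewed, at most 14 in all, crops included, and the job is handed in when it is done.

Besides the shell and the picture viewer there is one more tool, called after "Emit:" as a command line: name --argument value ..., lists and objects as JSON in quotes. apply_moves: Moves the arm, as the interface text tells. Its arguments: {"type":"object","properties":{"commands":{"type":"array"}},"required":["commands"]}

```bash
mkdir -p pics; ls; cat > h.py <<'E'
import numpy as np, cv2
from plant import ctrl
def ray(p,px):
    K=np.array([[p['fx'],0,p['cx']],[0,p['fy'],p['cy']],[0,0,1.]])
    u=cv2.undistortPoints(np.array([[px]],float),K,np.array(p['dist_coeffs'],float))[0,0]
    T=np.array(p['T']); d=T[:3,:3]@np.array([u[0],-u[1],-1]); return T[:3,3],d
def at(p,px,z):
    o,d=ray(p,px); return o+d*(z-o[2])/d[2]
def proj(p,X):
    K=np.array([[p['fx'],0,p['cx']],[0,p['fy'],p['cy']],[0,0,1.]])
    T=np.array(p['T']); c=T[:3,:3].T@(np.array(X,float)-T[:3,3]); c=c*[1,-1,-1]
    return cv2.projectPoints(c.reshape(1,1,3),np.zeros(3),np.zeros(3),K,np.array(p['dist_coeffs'],float))[0][0,0]
def save(p,n,img=None): cv2.imwrite(f'pics/{n}.png',(p['img'] if img is None else img)[:,:,::-1])
E
python3 - <<'E'
from h import *
print(ctrl.nose_length); o=ctrl.get_obs(); print({k:np.round(v,3) for k,v in o.items()})
zs=dict(tub=0,rack=0,cover_mid=.102,cover_grip=.132,cover_back=.102,tall0_mid=.053,short0_mid=.0455,bottle_b=0,beaker=0)
for c in('top','scene'):
    p=ctrl.snapshot(c); save(p,c+'0'); print(c,np.round(p['T'],3).tolist(),p['fx'])
    for n,z in zs.items():
        for d in ctrl.spot_point(p,n)[:5]: print(n,np.round(d['at'],1),round(d['score'],2),np.round(at(p,d['at'],z)[:2],4))
E
```

```text
pics
0.017
{'clock': np.float64(0.0), 'joint_pos': array([ 8.4518e+01,  2.0592e+01,  6.3400e-01, -1.9000e-02, -7.0135e+01,
       -1.6508e+01]), 'qvel': array([ 0.003,  0.018,  0.024, -0.   , -0.077, -0.006]), 'tau': array([ 2.0000e-03, -5.8271e+01,  2.9306e+01,  6.9970e+00,  7.0000e-03,
       -0.0000e+00]), 'tool_pos': array([0.253, 0.625, 0.243]), 'orientation': array([ 1.79906e+02, -9.00000e-03, -2.19960e+01]), 'force': array([ 0.155, -0.608,  0.276]), 'moment': array([-0.017,  0.032,  0.009]), 'gripper_force': np.float64(0.0), 'opening': np.float64(0.087)}
top [[-0.023, 0.995, -0.095, 0.478], [-1.0, -0.022, 0.011, 0.096], [0.009, 0.095, 0.995, 1.245], [0.0, 0.0, 0.0, 1.0]] 562.0423482977533
rack [415.7 257.7] 0.92 [ 0.5479 -0.121 ]
cover_mid [220.2 285.7] 0.91 [0.4939 0.2972]
cover_grip [221.  324.5] 0.94 [0.4168 0.2913]
cover_back [216.1 248.9] 0.71 [0.5693 0.3051]
bottle_b [364.3 168.7] 0.64 [ 0.7519 -0.0121]
beaker [427.3 163.6] 0.77 [ 0.7615 -0.1565]
scene [[0.652, 0.402, -0.643, 0.062], [-0.758, 0.326, -0.565, -0.406], [-0.018, 0.856, 0.517, 0.55], [0.0, 0.0, 0.0, 1.0]] 487.50106378291787
tub [188.4 269.6] 0.64 [0.4895 0.3012]
rack [385.1 349.6] 0.7 [ 0.5525 -0.1204]
cover_mid [176.1 224. ] 0.62 [0.4868 0.3107]
cover_grip [148.7 228.2] 0.7 [0.4185 0.2888]
cover_back [211.6 209.2] 0.97 [0.5674 0.3041]
bottle_b [395.1 265.9] 0.89 [ 0.7585 -0.007 ]
bottle_b [186.3 270.9] 0.49 [0.484  0.3008]
beaker [467.4 296.4] 0.83 [ 0.7589 -0.1618]
```

View pics/top0.png

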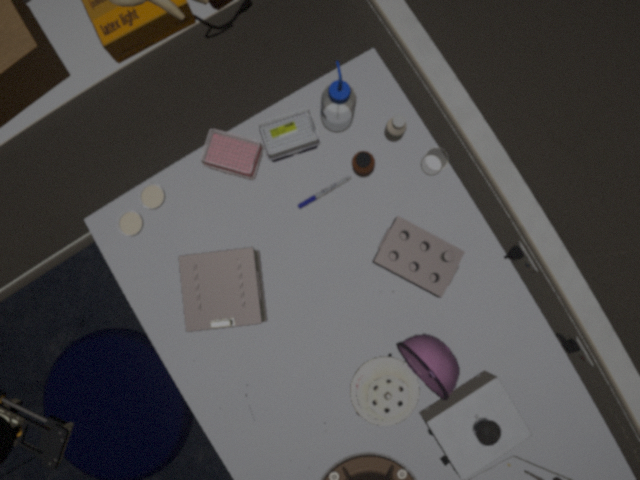

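View pics/scene0.png

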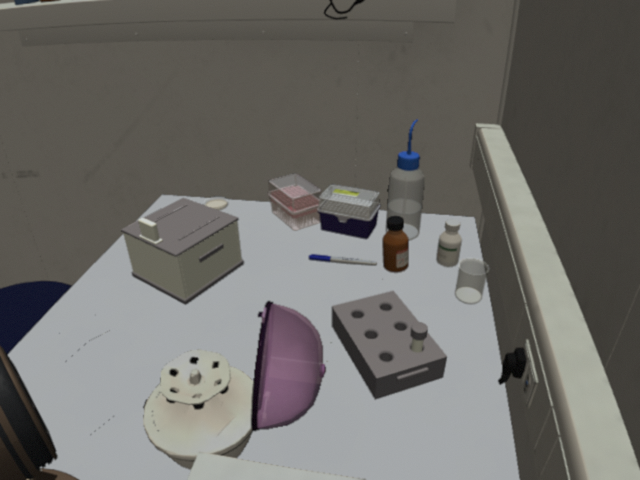

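The top picture shows the cover at (220,286) with its tab at (222,323). The rack is at (418,257) with one short tube at (448,255) and five empty holes. The bottle is at (364,163) and the beaker at (432,162). Moving above the tab with the jaws closing along the cover's y, so the cover can pivot.

Emit:
apply_moves --commands '[[[16.4,-33.5,0],0.48,0],[[16.4,-33.5,0],0.48,0],[[16.4,-33.5,0],0.48,0],[[16.4,-33.5,0],0.48,0],[[16.4,-33.5,0],0.48,0],[[16.4,-33.5,0],0.48,0],[[16.4,-33.5,0],0.48,0],[[16.4,-33.5,0],0.48,0],[[16.4,-33.5,0],0.48,0],[[16.4,-33.5,0],0.48,0],[[16.4,-33.5,0],0.48,0],[[16.4,-33.5,0],0.48,0],[[16.4,-33.5,0],0.48,0],[[16.4,-33.5,0],0.48,0],[[16.4,-33.5,0],0.48,0],[[16.4,-33.5,0],0.48,0]]'

```text
clock: 2.33
tool_pos: [0.4164, 0.2916, 0.2434]
orientation: [180.0, 0.0, 5.6]
force: [-0.4, 0.2, -0.2]
opening: 0.0879
gripper_force: 0.0
```

```bash
cat >> h.py <<'E'
def pt(names,cams=('top','scene')):
    """triangulate single-instance points from both cameras"""
    ps=[ctrl.snapshot(c) for c in cams]; out={}
    for n in names:
        A=np.zeros((3,3));b=np.zeros(3);k=0;px=[]
        for p in ps:
            D=ctrl.spot_point(p,n)
            if not D: continue
            o,d=ray(p,D[0]['at']); d/=np.linalg.norm(d); M=np.eye(3)-np.outer(d,d); A+=M;b+=M@o;k+=1; px.append((np.round(D[0]['at']).tolist(),round(D[0]['score'],2)))
        out[n]=np.linalg.solve(A,b) if k==2 else None; print(n,None if k<2 else np.round(out[n],4),px)
    return ps,out
E
python3 - <<'E'
from h import *
ps,o=pt(['cover_mid','cover_grip','cover_back'])
s=ctrl.get_obs(); print(np.round(s['tool_pos'],4),np.round(s['orientation'],2))
for p in ps: save(p,'a'+str(ps.index(p)))
E
```

```text
cover_mid [0.4854 0.2995 0.1041] [([220.0, 289.0], 0.58), ([177.0, 225.0], 0.63)]
cover_grip [0.4188 0.2929 0.1308] [([220.0, 323.0], 0.58), ([148.0, 228.0], 0.67)]
cover_back [0.5725 0.3067 0.1016] [([215.0, 248.0], 0.84), ([214.0, 208.0], 0.78)]
[0.4168 0.2909 0.2435] [180.    -0.     5.51]Traceback (most recent call last):
  File "<stdin>", line 4, in <module>
ValueError: The truth value of an array with more than one element is ambiguous. Use a.any() or a.all()
```

Emit:
apply_moves --commands '[[[0.2,0,-4],0,0],[[0.2,0,-8],0,0],[[0.2,0,-10.9],0,0],[[0.2,0,-10.9],0,0],[[0.2,0,-10.9],0,0.3],[[0.2,0,-10.9],0,0.5],[[0.2,0,-10.9],0,1],[[0.2,0,-10.9],0,1],[[0.2,0,-10.9],0,1],[[0.2,0,-10.9],0,1],[[0.2,0,-10.9],0,1],[[0.2,0,-10.9],0,1]]'

```text
clock: 3.73
tool_pos: [0.4189, 0.2911, 0.1349]
orientation: [-180.0, -0.0, 5.5]
force: [-0.1, 1.5, 0.4]
opening: 0.0402
gripper_force: 6.3
```

Emit:
apply_moves --commands '[[[0,0,0],0,1],[[0,0,0],0,1],[[0,0,0.4],0,1],[[0,0,0.8],0,1],[[0.1,0,1.2],0,1],[[0.2,0,1.6],0,1],[[0.3,0,2.0],0,1],[[0.4,0,2.0],0,1],[[0.4,0,2.0],0,1]]'

```text
clock: 4.48
tool_pos: [0.423, 0.291, 0.1548]
orientation: [-180.0, -0.0, 5.5]
force: [-0.4, 0.1, -2.1]
opening: 0.0398
gripper_force: 30.0
```

```bash
python3 - <<'E'
from h import *
ps,o=pt(['cover_mid','cover_grip','cover_back'])
save(ps[1],'b1',cv2.resize(ps[1]['img'][140:320,60:300],None,fx=2.5,fy=2.5))
s=ctrl.get_obs(); print(s['clock'],np.round(s['tool_pos'],4),s['force'],s['gripper_force'])
E
```

```text
cover_mid [0.4919 0.3006 0.1172] [([218.0, 285.0], 0.57), ([178.0, 218.0], 0.56)]
cover_grip [0.5206 0.335  0.1142] [([214.0, 246.0], 0.4), ([150.0, 214.0], 0.96)]
cover_back [ 0.5363 -0.013   0.3207] [([430.0, 164.0], 0.48), ([212.0, 196.0], 0.87)]
4.8833 [0.4227 0.2908 0.1545] [-0.63391873  0.02193938 -2.08998615] 29.99939113855362
```

View pics/b1.png

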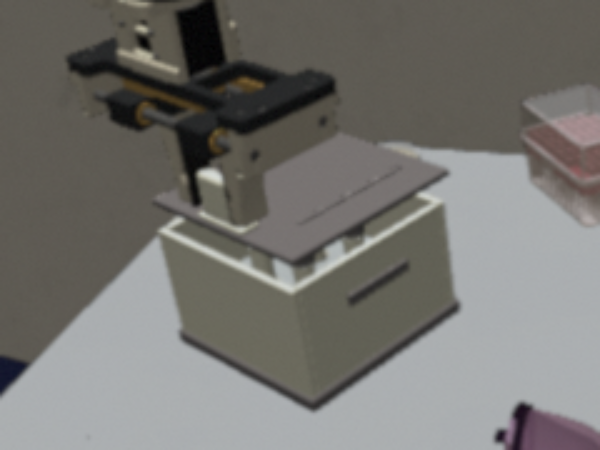

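The cover came up almost level, so the grip friction is holding it. I'll lower it back in, push the skirt against the far wall and follow an arc.

Emit:
apply_moves --commands '[[[-0.4,0,-0.5],0,1],[[-0.4,0,-1.0],0,1],[[-0.4,0,-1.4],0,1],[[-0.4,0,-1.7],0,1],[[-0.4,0,-1.7],0,1],[[-0.1,0,-1.7],0,1],[[0.2,0,-1.7],0,1],[[0.4,0,-1.7],0,1],[[0.4,0,-1.7],0,1]]'

```text
clock: 5.63
tool_pos: [0.423, 0.2912, 0.1367]
orientation: [-179.9, 0.4, 5.4]
force: [-26.2, 8.1, 6.7]
opening: 0.0395
gripper_force: 30.0
```

Emit:
apply_moves --commands '[[[0,0.05,0.3],0,1],[[-0.1,0.05,0.55],0,1],[[0,0.05,0.9],0,1],[[0.15,0.05,1.3],0,1],[[0.3,0.08,1.65],0,1],[[0.43,0.08,2.05],0,1],[[0.6,0.08,2.4],0,1],[[0.6,0.08,2.4],0,1]]'

```text
clock: 6.3
tool_pos: [0.4323, 0.2917, 0.1619]
orientation: [-180.0, 0.1, 5.5]
force: [-6.8, 1.4, -0.2]
opening: 0.0397
gripper_force: 30.0
```

```bash
python3 - <<'E'
from h import *
p=ctrl.snapshot('scene')
save(p,'c1',cv2.resize(p['img'][140:320,60:300],None,fx=2.5,fy=2.5))
s=ctrl.get_obs(); print(s['clock'],np.round(s['tool_pos'],4),s['force'],s['gripper_force'])
E
```

```text
6.35 [0.4322 0.2917 0.1617] [-6.13342605  1.89632288  0.73392448] 29.99985158443451
```

View pics/c1.png

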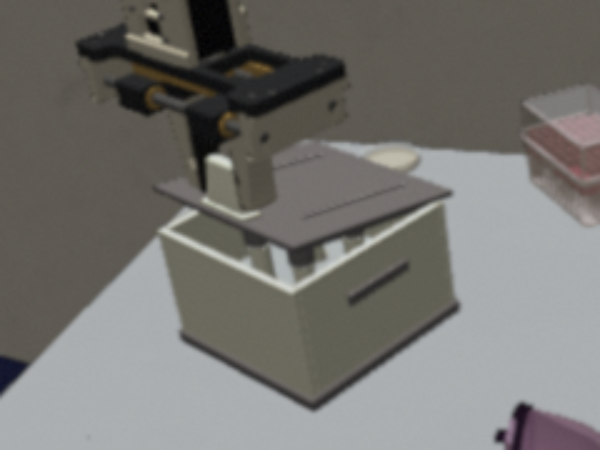

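Emit:
apply_moves --commands '[[[0.15,0.02,0.35],0,1],[[0.3,0.03,0.6],0,1],[[0.4,0.04,0.85],0,1],[[0.4,0.04,0.85],0,1],[[0.4,0.04,0.85],0,1],[[0.4,0.04,0.85],0,1]]'

```text
clock: 6.85
tool_pos: [0.4365, 0.292, 0.1701]
orientation: [-180.0, 0.0, 5.5]
force: [-5.6, 0.5, 0.5]
opening: 0.0397
gripper_force: 30.0
```

```bash
python3 - <<'E'
from h import *
ps,o=pt(['cover_mid','cover_grip','cover_back'])
p=ps[1]
save(p,'d1',cv2.resize(p['img'][140:320,60:300],None,fx=2.5,fy=2.5))
s=ctrl.get_obs(); print(s['clock'],np.round(s['tool_pos'],4),s['force'],s['gripper_force'])
E
```

```text
cover_mid [0.498  0.2965 0.1259] [([218.0, 284.0], 0.87), ([184.0, 213.0], 0.69)]
cover_grip None [([155.0, 205.0], 0.7)]
cover_back [0.5765 0.3068 0.0993] [([215.0, 247.0], 0.62), ([216.0, 208.0], 0.56)]
7.25 [0.4366 0.292  0.1701] [-5.26082166  0.75255414  0.80057198] 29.999641478061676
```

View pics/d1.png

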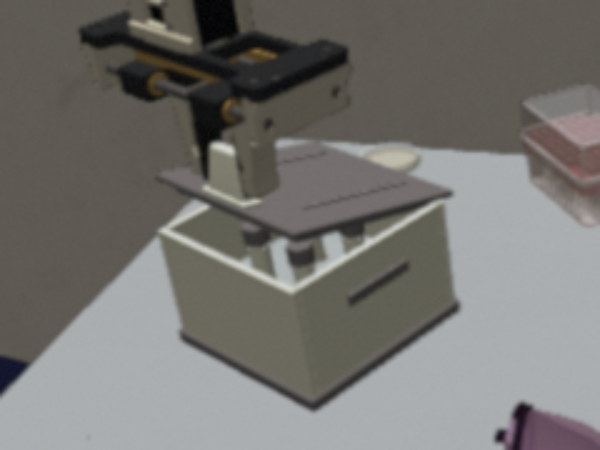

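Emit:
apply_moves --commands '[[[-0.5,0,1],0,1],[[-0.5,0,3],0,1],[[-0.5,0,6],0,1],[[-0.5,0,9],0,1],[[-0.5,0,12],0,1],[[-0.5,0,12],0,1],[[0,-3,12],0,1],[[0.3,-6,12],0,1],[[0.3,-9,12],0,1],[[0.3,-12,12],0,1],[[0.3,-15,12],0,1],[[0.3,-18,12],0,1],[[0.3,-19.8,12],0,1],[[0.3,-19.8,12],0,1],[[0.3,-19.8,12],0,1],[[0.3,-19.8,9],0,1],[[0.3,-19.8,6],0,1],[[0.3,-19.8,6],0,1]]'

```text
clock: 8.75
tool_pos: [0.4371, 0.0934, 0.2256]
orientation: [179.9, 0.4, 5.5]
force: [-1.3, -1.9, -2.9]
opening: 0.0397
gripper_force: 30.0
```

```bash
python3 - <<'E'
from h import *
ps,o=pt(['cover_mid','cover_grip','cover_back'])
im=np.hstack([cv2.resize(ps[0]['img'][200:360,150:350],None,fx=2,fy=2),cv2.resize(ps[1]['img'][140:340,60:310],None,fx=1.6,fy=1.6)])
save(ps[0],'e1',im)
s=ctrl.get_obs(); print(s['clock'],np.round(s['tool_pos'],4),s['force'],s['gripper_force'])
E
```

```text
cover_mid [0.4935 0.1012 0.1804] [([316.0, 284.0], 0.69), ([252.0, 220.0], 0.67)]
cover_grip [ 0.5477 -0.0161  0.2956] [([428.0, 164.0], 0.18), ([225.0, 208.0], 0.82)]
cover_back None [([313.0, 240.0], 0.65)]
9.15 [0.4404 0.0946 0.2313] [-0.63612991 -0.33757648 -1.73689549] 29.998981654644012
```

View pics/e1.png

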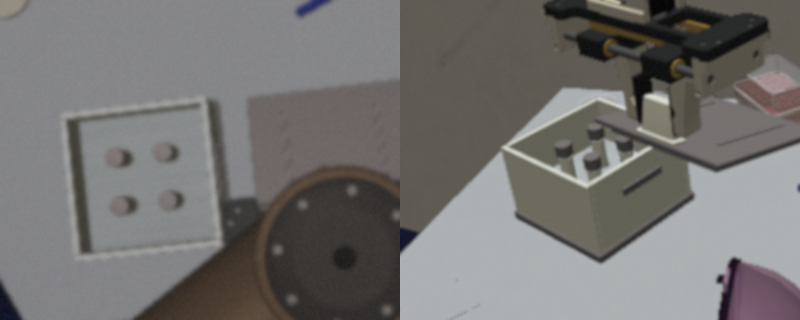

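Emit:
apply_moves --commands '[[[0,0,-3],0,1],[[0,0,-6],0,1],[[0,0,-9],0,1],[[0,0,-12],0,1],[[0,0,-14],0,1],[[0,0,-15],0,1],[[-0.2,0,-15.8],0,1],[[-0.4,0,-16.5],0,1],[[-0.6,0,-17.2],0,1],[[-0.8,0,-18],0,1],[[-0.9,0,-18.6],0,1],[[-1,0,-19],0,1],[[-1,0,-19.1],0,1],[[-1,0,-19.1],0,1]]'

```text
clock: 10.32
tool_pos: [0.4301, 0.0942, 0.0401]
orientation: [180.0, -0.0, 5.6]
force: [-7.5, -1.6, 18.6]
opening: 0.0399
gripper_force: 30.0
```

Emit:
apply_moves --commands '[[[0,0,0.1],0,0.4],[[0,0,0.1],0,0],[[0,0,0.1],0,0],[[0,0,0.1],0,0],[[0,0,4],0,0],[[0,0,8],0,0],[[0,0,12],0,0],[[0,0,16],0,0],[[0,0,20],0,0],[[0,0,22],0,0],[[0,0,22],0,0]]'

```text
clock: 11.23
tool_pos: [0.4321, 0.0952, 0.2643]
orientation: [-179.8, -0.5, 5.5]
force: [0.4, -0.2, -0.8]
opening: 0.0877
gripper_force: 0.0
```

```bash
python3 - <<'E'
from h import *
ps,o=pt(['cover_mid','cover_grip','cover_back','tub','rack'])
for i,c in enumerate(('top','scene')):
    p=ps[i]; save(p,'f'+c)
    for n,z in (('tall0_mid',.053),('short0_mid',.0455)):
        for d in ctrl.spot_point(p,n): print(c,n,np.round(d['at'],1),round(d['score'],2),np.round(at(p,d['at'],z)[:2],4))
s=ctrl.get_obs(); print(s['clock'],np.round(s['tool_pos'],4),s['force'])
p=ps[0]
save(p,'f2',cv2.resize(p['img'][200:340,160:480],None,fx=2.5,fy=2.5,interpolation=cv2.INTER_CUBIC))
E
```

```text
cover_mid [0.4977 0.1014 0.017 ] [([317.0, 282.0], 0.75), ([260.0, 302.0], 0.68)]
cover_grip None [([233.0, 311.0], 0.93)]
cover_back [ 5.805e-01  1.134e-01 -4.000e-04] [([310.0, 246.0], 0.88), ([289.0, 285.0], 0.95)]
tub [0.4823 0.2895 0.0065] [([232.0, 290.0], 0.61), ([186.0, 271.0], 0.73)]
rack [ 0.5399 -0.1228  0.0153] [([416.0, 262.0], 0.6), ([385.0, 347.0], 0.74)]
top tall0_mid [211.4 277.8] 0.45 [0.5117 0.3246]
scene tall0_mid [185.8 236.5] 0.54 [0.5155 0.3313]
12.0333 [0.4298 0.0941 0.259 ] [-0.01686859 -0.78436833 -0.30351456]
```

View pics/f2.png

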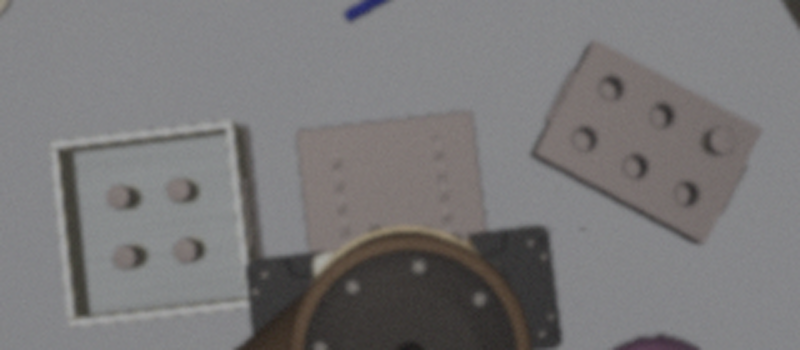

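View pics/fscene.png

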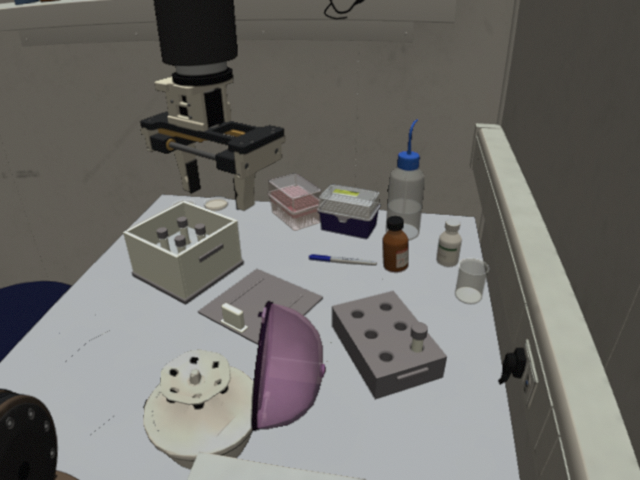

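```bash
cat > fit.py <<'E'
from h import *
from scipy.optimize import least_squares
def fit(p,model,px,g):
    f=lambda q:(np.array([proj(p,[q[0]+np.cos(q[2])*m[0]-np.sin(q[2])*m[1],q[1]+np.sin(q[2])*m[0]+np.cos(q[2])*m[1],m[2]]) for m in model])-px).ravel()
    r=least_squares(f,g); return r.x,np.round(r.fun.reshape(-1,2),1).tolist()
def tw(q,m): return np.array([q[0]+np.cos(q[2])*m[0]-np.sin(q[2])*m[1],q[1]+np.sin(q[2])*m[0]+np.cos(q[2])*m[1],m[2]])
E
python3 - <<'E'
from fit import *
p=ctrl.snapshot('top'); c=lambda L:np.array(L)/2.5+[160,200]
# rack: x axis chosen along image right/down
rq,e=fit(p,[(x,y,.044) for y in(25,-25) for x in(-50,0,50)] and [(x/1e3,y/1e3,.044) for y in(25,-25) for x in(-50,0,50) if not(y==25 and x==50)],c([(611,88),(661,116),(584,139),(634,166),(685,193)]),[.55,-.12,-2.])
print('rack',rq,e)
tq,e=fit(p,[(.076,.076,.102),(.076,-.076,.102),(-.076,.076,.102)],c([(54,147),(234,122),(73,323)]),[.49,.3,.09])
print('tub',tq,e)
im=cv2.resize(p['img'],None,fx=4,fy=4,interpolation=cv2.INTER_CUBIC)
def circ(q,m,r,col):
    P=np.array([proj(p,tw(q,(m[0]+r*np.cos(a),m[1]+r*np.sin(a),m[2])))for a in np.linspace(0,6.28,40)])*4+1.5
    cv2.polylines(im,[P.astype(int)],False,col,1)
for x in(-.05,0,.05):
    for y in(-.025,.025): circ(rq,(x,y,.044),.0115,(255,0,0))
for x in(-.025,.025):
    for y in(-.025,.025): circ(tq,(x,y,.098),.010,(255,0,0))
for h in(.076,.070):
    P=np.array([proj(p,tw(tq,(a*h,b*h,.102))) for a,b in((1,1),(1,-1),(-1,-1),(-1,1),(1,1))])*4+1.5
    cv2.polylines(im,[P.astype(int)],False,(0,255,0),1)
save(p,'g',np.hstack([im[960:1360,700:1080],im[850:1250,1460:1870]]))
for m in((.025,.025),(.025,-.025),(-.025,.025),(-.025,-.025)): print('well',m,np.round(tw(tq,(*m,0))[:2],4))
for y in(.025,-.025):
  for x in(-.05,0,.05): print('hole',x,y,np.round(tw(rq,(x,y,0))[:2],4))
E
```

```text
rack [ 0.54824868 -0.12099763 -2.09177989] [[-0.2, -0.1], [0.1, -0.2], [-0.2, -0.2], [0.2, 0.1], [0.1, 0.4]]
tub [0.48556512 0.29465489 0.10023259] [[-0.4, -1.6], [0.6, -0.5], [-0.2, 2.0]]
well (0.025, 0.025) [0.5079 0.322 ]
well (0.025, -0.025) [0.5129 0.2723]
well (-0.025, 0.025) [0.4582 0.317 ]
well (-0.025, -0.025) [0.4632 0.2673]
hole -0.05 0.025 [ 0.5948 -0.0901]
hole 0 0.025 [ 0.5699 -0.1334]
hole 0.05 0.025 [ 0.545  -0.1768]
hole -0.05 -0.025 [ 0.5515 -0.0652]
hole 0 -0.025 [ 0.5266 -0.1086]
hole 0.05 -0.025 [ 0.5017 -0.1519]
```

View pics/g.png

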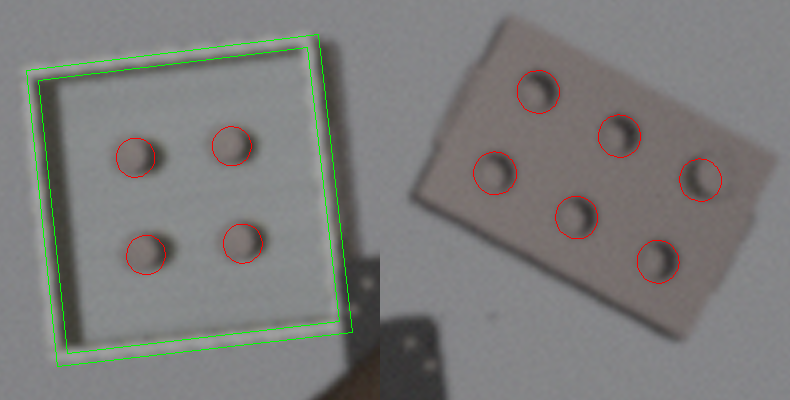

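Four tall tubes stand in the tub and one short tube in the rack. The fitted outlines match the picture: rack to within 1 mm, tub about 1 mm off. Picking tall A with diagonal jaws.

Emit:
apply_moves --commands '[[[7.7,22.7,-3],-0.785,0.5],[[7.7,22.7,-3],-0.785,0.5],[[7.7,22.7,-3],-0.785,0.5],[[7.7,22.7,-3],-0.785,0.5],[[7.7,22.7,-3],-0.785,0.5],[[7.7,22.7,-3],-0.785,0.5],[[7.7,22.7,-3],-0.785,0.5],[[7.7,22.7,-3],-0.785,0.5],[[7.7,22.7,-5],-0.785,0.5],[[7.7,22.7,-9],-0.785,0.5],[[7.7,22.7,-13],-0.785,0.5],[[7.7,22.7,-17.1],-0.785,0.5],[[7.7,22.7,-17.1],-0.785,0.5],[[7.7,22.7,-17.1],-0.785,0.5],[[7.7,22.7,-17.1],-0.785,0.8],[[7.7,22.7,-17.1],-0.785,1],[[7.7,22.7,-17.1],-0.785,1],[[7.7,22.7,-17.1],-0.785,1],[[7.7,22.7,-17.1],-0.785,1]]'

```text
clock: 13.67
tool_pos: [0.5077, 0.322, 0.0899]
orientation: [-179.8, -0.0, -39.4]
force: [0.9, -0.3, 4.0]
opening: 0.0191
gripper_force: 30.0
```

Emit:
apply_moves --commands '[[[0,0,3],0,1],[[0,0,7],0,1],[[0,0,11],0,1],[[0,0,12.5],0,1],[[0,0,12.5],0,1],[[8.75,-41.1,12.5],-0.617,1],[[8.75,-41.1,12.5],-0.617,1],[[8.75,-41.1,12.5],-0.617,1],[[8.75,-41.1,12.5],-0.617,1],[[8.75,-41.1,12.5],-0.617,1],[[8.75,-41.1,12.5],-0.617,1],[[8.75,-41.1,12.5],-0.617,1],[[8.75,-41.1,12.5],-0.617,1],[[8.75,-41.1,12.5],-0.617,1],[[8.75,-41.1,12.5],-0.617,1],[[8.75,-41.1,12.5],-0.617,1],[[8.75,-41.1,12.5],-0.617,1],[[8.75,-41.1,12.5],-0.617,1],[[8.75,-41.1,7],-0.617,1],[[8.75,-41.1,7],-0.617,1]]'

```text
clock: 15.33
tool_pos: [0.5925, -0.0882, 0.155]
orientation: [179.9, 0.1, -74.8]
force: [-2.3, -0.7, -2.4]
opening: 0.0191
gripper_force: 30.0
```

```bash
python3 - <<'E'
from h import *
ps,o=pt(['tall0_mid'])
p=ps[1]; save(p,'h',cv2.resize(p['img'][180:400,270:490],None,fx=2.7,fy=2.7))
s=ctrl.get_obs(); print(s['clock'],np.round(s['tool_pos'],4),s['orientation'],s['force'],s['opening'])
E
```

```text
tall0_mid None []
15.5333 [ 0.5946 -0.0888  0.1588] [-1.79992520e+02 -2.97371258e-02 -7.46892438e+01] [ 1.38634495 -0.06697745 -0.37552964] 0.01921857012257316
```

View pics/h.png

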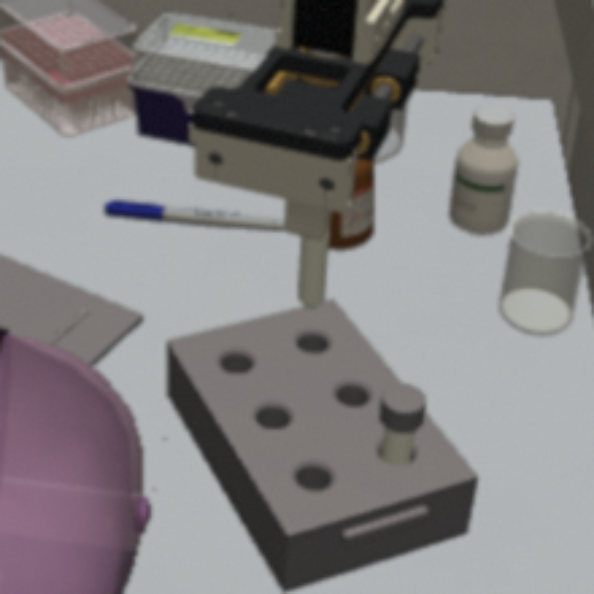

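Emit:
apply_moves --commands '[[[0,-0.1,-2],0,1],[[0,-0.1,-3],0,1],[[0,-0.1,-4],0,1],[[0,-0.1,-5],0,1],[[0,-0.1,-6],0,1],[[0,-0.1,-6.7],0,1],[[0,-0.1,-6.8],0,1],[[0,-0.1,-6.8],0,1]]'

```text
clock: 16.2
tool_pos: [0.5946, -0.0909, 0.0898]
orientation: [-180.0, -0.0, -74.8]
force: [-0.3, -0.2, -0.3]
opening: 0.0185
gripper_force: 30.0
```

Emit:
apply_moves --commands '[[[0,0,0],0,0.5],[[0,0,0],0,0.5],[[0,0,0],0,0.5],[[0,0,4],0,0.5],[[0,0,8],0,0.5],[[-8.3,36.2,11],0.617,0.5],[[-8.3,36.2,11],0.617,0.5],[[-8.3,36.2,11],0.617,0.5],[[-8.3,36.2,11],0.617,0.5],[[-8.3,36.2,11],0.617,0.5],[[-8.3,36.2,11],0.617,0.5],[[-8.3,36.2,11],0.617,0.5],[[-8.3,36.2,11],0.617,0.5],[[-8.3,36.2,11],0.617,0.5],[[-8.3,36.2,11],0.617,0.5],[[-8.3,36.2,11],0.617,0.5],[[-8.3,36.2,11],0.617,0.5],[[-8.3,36.2,5],0.617,0.5],[[-8.3,36.2,5],0.617,0.5]]'

```text
clock: 17.78
tool_pos: [0.5106, 0.2693, 0.1377]
orientation: [179.9, 0.1, -39.6]
force: [-2.1, -0.4, -1.9]
opening: 0.0437
gripper_force: 0.0
```

```bash
cat > s.py <<'E'
from h import *
s=ctrl.get_obs(); print(round(s['clock'],2),np.round(s['tool_pos'],4),np.round(s['orientation'],1),np.round(s['force'],1),round(s['opening'],4))
E
python3 -c "
from h import *
p=ctrl.snapshot('scene'); save(p,'i',cv2.resize(p['img'][150:400,110:490],None,fx=2,fy=2))
for n in ('tall0_mid','cover_mid'): print(ctrl.spot_point(p,n))
import s"
```

```text
[{'at': [387.6, 302.0], 'score': 0.8}, {'at': [233.5, 313.0], 'score': 0.6}]
[]
17.93 [0.511 0.269 0.139] [179.8   0.  -39.6] [0.2 0.  0.5] 0.0436
```

View pics/i.png

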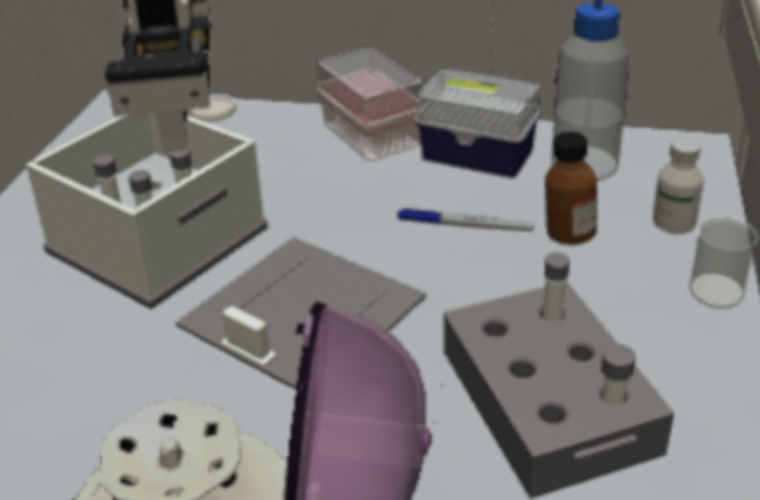

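Emit:
apply_moves --commands '[[[0.1,0.2,-2],0,0.5],[[0.1,0.2,-4.9],0,0.5],[[0.1,0.2,-4.9],0,0.5],[[0.1,0.2,-4.9],0,0.8],[[0.1,0.2,-4.9],0,1],[[0.1,0.2,-4.9],0,1],[[0.1,0.2,-4.9],0,1],[[0.1,0.2,-4.9],0,1],[[0.1,0.2,-4.9],0,1],[[0.1,0.2,-2],0,1],[[0.1,0.2,2],0,1],[[0.1,0.2,6],0,1],[[0.1,0.2,7.5],0,1],[[0.1,0.2,7.5],0,1]]'

```text
clock: 19.1
tool_pos: [0.514, 0.2745, 0.2205]
orientation: [-179.5, -0.1, -39.4]
force: [0.7, 0.5, -1.5]
opening: 0.019
gripper_force: 30.0
```

Emit:
apply_moves --commands '[[[4,-33.6,0],-0.617,1],[[4,-33.6,0],-0.617,1],[[4,-33.6,0],-0.617,1],[[4,-33.6,0],-0.617,1],[[4,-33.6,0],-0.617,1],[[4,-33.6,0],-0.617,1],[[4,-33.6,0],-0.617,1],[[4,-33.6,0],-0.617,1],[[4,-33.6,0],-0.617,1],[[4,-33.6,0],-0.617,1],[[4,-33.6,0],-0.617,1],[[4,-33.6,0],-0.617,1],[[4,-33.6,-5.5],-0.617,1],[[4,-33.6,-5.5],-0.617,1],[[4,-33.6,-5.5],-0.617,1]]'

```text
clock: 20.35
tool_pos: [0.5498, -0.0616, 0.1565]
orientation: [179.6, 0.1, -74.7]
force: [0.1, -0.3, 0.7]
opening: 0.0189
gripper_force: 30.0
```

```bash
python3 s.py
```

```text
20.35 [ 0.5498 -0.0616  0.1565] [ 1.796e+02  1.000e-01 -7.470e+01] [ 0.1 -0.3  0.7] 0.0189
```

Emit:
apply_moves --commands '[[[0,0,0],0,1],[[0,0,0],0,1],[[0,0,0],0,1],[[0,0,0],0,1]]'

```text
clock: 20.68
tool_pos: [0.5531, -0.0625, 0.1615]
orientation: [-179.9, -0.0, -74.8]
force: [0.9, -0.1, -0.1]
opening: 0.0192
gripper_force: 30.0
```

```bash
python3 -c "
from h import *
for i in range(3):
  ctrl.snapshot('top'); s=ctrl.get_obs(); print(np.round(s['tool_pos'],4),s['force'])"
```

```text
[ 0.5529 -0.0626  0.1612] [0.17011445 0.52943321 0.15565937]
[ 0.5527 -0.0627  0.161 ] [ 1.2400527  -0.30647036 -0.28527528]
[ 0.5526 -0.0629  0.1608] [-0.03065204  0.22459935 -1.17324476]
```

Emit:
apply_moves --commands '[[[-0.1,-0.2,-2],0,1],[[-0.1,-0.2,-3],0,1],[[-0.1,-0.2,-4],0,1],[[-0.1,-0.2,-5],0,1],[[-0.1,-0.2,-6],0,1],[[-0.1,-0.2,-6.7],0,1],[[-0.1,-0.2,-7],0,1],[[-0.1,-0.2,-7],0,1],[[-0.1,-0.2,-7],0,1]]'

```text
clock: 21.58
tool_pos: [0.5536, -0.0649, 0.0919]
orientation: [-179.8, -0.1, -74.7]
force: [-0.3, 0.6, 12.0]
opening: 0.019
gripper_force: 30.0
```

Emit:
apply_moves --commands '[[[-0.1,0,0],0,0.5],[[-0.1,0,0],0,0.5],[[-0.1,0,0],0,0.5],[[0,0,4],0,0.5],[[0,0,8],0,0.5],[[-9.4,38.1,11],0.617,0.5],[[-9.4,38.1,11],0.617,0.5],[[-9.4,38.1,11],0.617,0.5],[[-9.4,38.1,11],0.617,0.5],[[-9.4,38.1,11],0.617,0.5],[[-9.4,38.1,11],0.617,0.5],[[-9.4,38.1,11],0.617,0.5],[[-9.4,38.1,11],0.617,0.5],[[-9.4,38.1,11],0.617,0.5],[[-9.4,38.1,11],0.617,0.5],[[-9.4,38.1,11],0.617,0.5],[[-9.4,38.1,11],0.617,0.5],[[-9.4,38.1,5],0.617,0.5],[[-9.4,38.1,5],0.617,0.5],[[-9.4,38.1,5],0.617,0.5]]'

```text
clock: 23.25
tool_pos: [0.4553, 0.3128, 0.1356]
orientation: [179.5, 0.0, -39.6]
force: [-2.1, -1.7, -1.6]
opening: 0.0439
gripper_force: 0.0
```

```bash
python3 -c "
from h import *
p=ctrl.snapshot('scene')
for d in ctrl.spot_point(p,'tall0_mid'): print(np.round(d['at']),d['score'])
o=[(.5948,-.0901),(.5515,-.0652)]
for a in o: print(proj(p,(*a,.053)))
for i in range(3): p=ctrl.snapshot('scene')
save(p,'j',cv2.resize(p['img'][250:410,320:460],None,fx=3,fy=3))
import s"
```

```text
[386. 302.] 0.76
[386.10697183 302.55526234]
[357.56784103 309.75164997]
23.5 [0.4582 0.3164 0.1417] [-179.9   -0.   -39.5] [-0.8 -0.4  0. ] 0.0438
```

View pics/j.png

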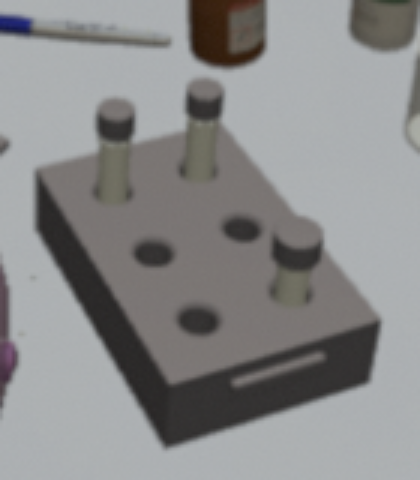

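Both tall tubes sit home in the rack, at (115,150) and (203,130) in the crop.

Emit:
apply_moves --commands '[[[-0.1,0,-2],0,0.5],[[-0.1,0,-5.2],0,0.5],[[-0.1,0,-5.2],0,0.5],[[-0.1,0,-5.2],0,0.8],[[-0.1,0,-5.2],0,1],[[-0.1,0,-5.2],0,1],[[-0.1,0,-5.2],0,1],[[-0.1,0,-5.2],0,1],[[-0.1,0,-5.2],0,1],[[-0.1,0,-2],0,1],[[-0.1,0,2],0,1],[[-0.1,0,6],0,1],[[-0.1,0,7.3],0,1],[[-0.1,0,7.3],0,1]]'

```text
clock: 24.67
tool_pos: [0.4577, 0.3175, 0.218]
orientation: [-179.6, -0.0, -39.4]
force: [-0.2, -0.2, -0.5]
opening: 0.0191
gripper_force: 30.0
```

Emit:
apply_moves --commands '[[[6.9,-42.5,0],-0.617,1],[[6.9,-42.5,0],-0.617,1],[[6.9,-42.5,0],-0.617,1],[[6.9,-42.5,0],-0.617,1],[[6.9,-42.5,0],-0.617,1],[[6.9,-42.5,0],-0.617,1],[[6.9,-42.5,0],-0.617,1],[[6.9,-42.5,0],-0.617,1],[[6.9,-42.5,0],-0.617,1],[[6.9,-42.5,0],-0.617,1],[[6.9,-42.5,0],-0.617,1],[[6.9,-42.5,0],-0.617,1],[[6.9,-42.5,0],-0.617,1],[[6.9,-42.5,-5.5],-0.617,1],[[6.9,-42.5,-5.5],-0.617,1],[[6.9,-42.5,-5.5],-0.617,1],[[6.9,-42.5,-5.5],-0.617,1],[[6.9,-42.5,-5.5],-0.617,1],[[6.9,-42.5,-5.5],-0.617,1]]'

```text
clock: 26.25
tool_pos: [0.5263, -0.1084, 0.1596]
orientation: [-179.9, -0.0, -74.8]
force: [-0.5, 0.5, -0.3]
opening: 0.0195
gripper_force: 30.0
```

```bash
python3 -c "
from h import *
for i in range(2): p=ctrl.snapshot('scene')
import s"
```

```text
26.35 [ 0.526  -0.1086  0.1593] [-179.9   -0.   -74.8] [ 0.2 -0.3  0.4] 0.0191
```

Emit:
apply_moves --commands '[[[0,0,-2],0,1],[[0,0,-3],0,1],[[0,0,-4],0,1],[[0,0,-5],0,1],[[0,0,-6],0,1],[[0,0,-6.7],0,1],[[0,0,-6.9],0,1],[[0,0,-6.9],0,1]]'

```text
clock: 27.02
tool_pos: [0.526, -0.1091, 0.0893]
orientation: [-180.0, -0.1, -74.8]
force: [-1.1, 0.3, 5.0]
opening: 0.0192
gripper_force: 30.0
```

Emit:
apply_moves --commands '[[[0,0,0],0,0.5],[[0,0,0],0,0.5],[[0,0,0],0,0.5],[[0,0,4],0,0.5],[[0,0,8],0,0.5],[[-6.4,37.5,11],0.617,0.5],[[-6.4,37.5,11],0.617,0.5],[[-6.4,37.5,11],0.617,0.5],[[-6.4,37.5,11],0.617,0.5],[[-6.4,37.5,11],0.617,0.5],[[-6.4,37.5,11],0.617,0.5],[[-6.4,37.5,11],0.617,0.5],[[-6.4,37.5,11],0.617,0.5],[[-6.4,37.5,11],0.617,0.5],[[-6.4,37.5,11],0.617,0.5],[[-6.4,37.5,11],0.617,0.5],[[-6.4,37.5,11],0.617,0.5],[[-6.4,37.5,5],0.617,0.5],[[-6.4,37.5,5],0.617,0.5],[[-6.4,37.5,5],0.617,0.5]]'

```text
clock: 28.68
tool_pos: [0.4593, 0.2627, 0.135]
orientation: [179.6, 0.1, -39.6]
force: [-1.0, -1.2, -0.6]
opening: 0.0436
gripper_force: 0.0
```

```bash
python3 -c "
from h import *
p=ctrl.snapshot('scene')
for d in ctrl.spot_point(p,'tall0_mid'): print(np.round(d['at']),d['score'])
for a in [(.5948,-.0901),(.5515,-.0652),(.5266,-.1086)]: print(proj(p,(*a,.053)))
for i in range(3): p=ctrl.snapshot('scene')
import s"
```

```text
[386. 301.] 0.81
[394. 266.] 0.2
[386.10697183 302.55526234]
[357.56784103 309.75164997]
[371.10369609 329.90029334]
28.93 [0.4623 0.2663 0.1408] [-179.8   -0.   -39.5] [-0.5 -0.1  0.4] 0.0439
```

Emit:
apply_moves --commands '[[[0,0,-2],0,0.5],[[0,0,-5.1],0,0.5],[[0,0,-5.1],0,0.5],[[0,0,-5.1],0,0.8],[[0,0,-5.1],0,1],[[0,0,-5.1],0,1],[[0,0,-5.1],0,1],[[0,0,-5.1],0,1],[[0,0,-5.1],0,1],[[0,0,-2],0,1],[[0,0,2],0,1],[[0,0,6],0,1],[[0,0,7.3],0,1],[[0,0,7.3],0,1]]'

```text
clock: 30.1
tool_pos: [0.4627, 0.2674, 0.2169]
orientation: [-179.6, -0.1, -39.4]
force: [0.2, 0.2, -0.1]
opening: 0.0188
gripper_force: 30.0
```

Emit:
apply_moves --commands '[[[3.9,-41.8,0],-0.617,1],[[3.9,-41.8,0],-0.617,1],[[3.9,-41.8,0],-0.617,1],[[3.9,-41.8,0],-0.617,1],[[3.9,-41.8,0],-0.617,1],[[3.9,-41.8,0],-0.617,1],[[3.9,-41.8,0],-0.617,1],[[3.9,-41.8,0],-0.617,1],[[3.9,-41.8,0],-0.617,1],[[3.9,-41.8,0],-0.617,1],[[3.9,-41.8,0],-0.617,1],[[3.9,-41.8,0],-0.617,1],[[3.9,-41.8,0],-0.617,1],[[3.9,-41.8,-5.5],-0.617,1],[[3.9,-41.8,-5.5],-0.617,1],[[3.9,-41.8,-5.5],-0.617,1],[[3.9,-41.8,-5.5],-0.617,1],[[3.9,-41.8,-5.5],-0.617,1],[[3.9,-41.8,-5.5],-0.617,1]]'

```text
clock: 31.68
tool_pos: [0.5014, -0.1513, 0.1586]
orientation: [-179.9, -0.0, -74.7]
force: [0.4, -0.2, -1.1]
opening: 0.0191
gripper_force: 30.0
```

```bash
python3 -c "
from h import *
for i in range(2): p=ctrl.snapshot('scene')
import s"
```

```text
31.78 [ 0.501  -0.1516  0.1583] [-179.9   -0.   -74.8] [ 0.1 -0.5  0.1] 0.0188
```

Emit:
apply_moves --commands '[[[0,0,-2],0,1],[[0,0,-3],0,1],[[0,0,-4],0,1],[[0,0,-5],0,1],[[0,0,-6],0,1],[[0,0,-6.7],0,1],[[0,0,-6.9],0,1],[[0,0,-6.9],0,1]]'

```text
clock: 32.45
tool_pos: [0.5018, -0.1523, 0.0889]
orientation: [-179.9, -0.1, -74.8]
force: [-0.7, -0.7, 8.4]
opening: 0.0193
gripper_force: 30.0
```

Emit:
apply_moves --commands '[[[0,0,0],0,0.5],[[0,0,0],0,0.5],[[0,0,0],0,0.5],[[0,0,4],0,0.5],[[0,0,7],0,0.5],[[4.35,-2.5,7],0,0.5],[[4.35,-2.5,7],0,0.5],[[4.35,-2.5,7],0,0.5],[[4.35,-2.5,7],0,0.5],[[4.35,-2.5,7],0,0.5]]'

```text
clock: 33.28
tool_pos: [0.5428, -0.1768, 0.1573]
orientation: [179.9, 0.0, -74.8]
force: [-0.4, 0.1, -0.2]
opening: 0.0438
gripper_force: 0.0
```

```bash
python3 -c "
from h import *
for i in range(2): p=ctrl.snapshot('scene')
import s"
```

```text
33.38 [ 0.5429 -0.1767  0.1576] [179.9   0.  -74.8] [-0.7  0.3 -0.8] 0.044
```

Emit:
apply_moves --commands '[[[0.2,0,-4],0,0.5],[[0.2,0,-8],0,0.5],[[0.2,0,-8.4],0,0.5],[[0.2,0,-8.4],0,0.5],[[0.2,0,-8.4],0,0.8],[[0.2,0,-8.4],0,1],[[0.2,0,-8.4],0,1],[[0.2,0,-8.4],0,1],[[0.2,0,-8.4],0,1],[[0.2,0,-8.4],0,1],[[0.2,0,-5],0,1],[[0.2,0,-1],0,1],[[0.2,0,3],0,1],[[0.2,0,5],0,1],[[0.2,0,5],0,1]]'

```text
clock: 34.63
tool_pos: [0.5485, -0.1774, 0.2147]
orientation: [-179.5, -0.2, -74.8]
force: [0.0, -0.0, -1.3]
opening: 0.023
gripper_force: 30.0
```

Emit:
apply_moves --commands '[[[-3.8,49.8,0],0.617,1],[[-3.8,49.8,0],0.617,1],[[-3.8,49.8,0],0.617,1],[[-3.8,49.8,0],0.617,1],[[-3.8,49.8,0],0.617,1],[[-3.8,49.8,0],0.617,1],[[-3.8,49.8,0],0.617,1],[[-3.8,49.8,0],0.617,1],[[-3.8,49.8,0],0.617,1],[[-3.8,49.8,0],0.617,1],[[-3.8,49.8,0],0.617,1],[[-3.8,49.8,0],0.617,1],[[-3.8,49.8,0],0.617,1],[[-3.8,49.8,0],0.617,1],[[-3.8,49.8,0],0.617,1],[[-3.8,49.8,0],0.617,1],[[-3.8,49.8,-6],0.617,1],[[-3.8,49.8,-6],0.617,1],[[-3.8,49.8,-6],0.617,1],[[-3.8,49.8,-6],0.617,1]]'

```text
clock: 36.3
tool_pos: [0.5079, 0.3196, 0.148]
orientation: [179.9, -0.0, -39.5]
force: [1.5, 0.6, 0.6]
opening: 0.023
gripper_force: 30.0
```

```bash
python3 -c "
from h import *
for i in range(3): p=ctrl.snapshot('scene')
import s
ps,o=pt(['cover_mid','cover_grip','cover_back','short0_mid'])
im=np.hstack([cv2.resize(ps[0]['img'][220:350,160:350],(400,274)),cv2.resize(ps[1]['img'][180:420,110:460],(400,274))])
save(p,'k',im)
"
```

```text
36.45 [0.5088 0.3214 0.1501] [-179.8   -0.   -39.5] [ 0.1  0.8 -0.7] 0.023
cover_mid [0.5262 0.073  0.0139] [([330.0, 269.0], 0.84), ([283.0, 302.0], 0.88)]
cover_grip [0.4585 0.0638 0.0452] [([333.0, 302.0], 0.69), ([260.0, 309.0], 0.6)]
cover_back [0.6096 0.0846 0.0043] [([323.0, 232.0], 0.9), ([310.0, 282.0], 0.61)]
short0_mid [ 0.5411 -0.1089  0.156 ] [([418.0, 261.0], 0.25), ([390.0, 268.0], 0.35)]
```

View pics/k.png

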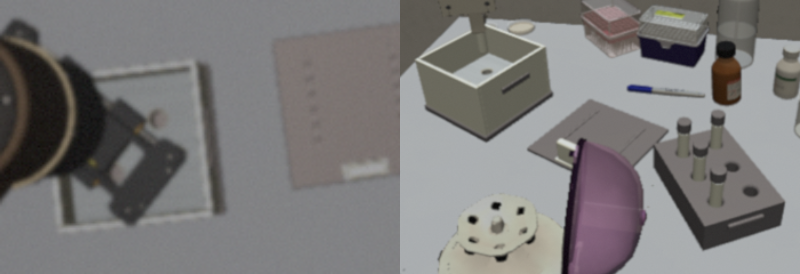

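The cover was knocked to about (0.526, 0.073) and still lies flat. All four tall tubes stand in the rack. Inserting the short tube.

Emit:
apply_moves --commands '[[[-0.2,0,-2],0,1],[[-0.2,0,-3],0,1],[[-0.2,0,-4],0,1],[[-0.2,0,-5],0,1],[[-0.2,0,-6],0,1],[[-0.2,0,-7],0,1],[[-0.2,0,-7.6],0,1],[[-0.2,0,-7.6],0,1],[[-0.2,0,-7.6],0,1]]'

```text
clock: 37.7
tool_pos: [0.5089, 0.3244, 0.0743]
orientation: [-179.5, -0.1, -39.4]
force: [5.6, 4.9, 0.6]
opening: 0.0228
gripper_force: 30.0
```

Emit:
apply_moves --commands '[[[0.2,0.2,0],0,0.5],[[0.2,0.2,0],0,0.5],[[0.2,0.2,0],0,0.5],[[0,0,4],0,0.5],[[0,0,8],0,0.5],[[0,0,12],0,0.4],[[0,0,15],0,0.4],[[0,-50,18],-0.6,0],[[0,-50,18],-0.6,0],[[0,-50,18],-0.6,0],[[0,-50,18],-0.6,0],[[0,-50,18],-0.6,0],[[0,-50,18],-0.6,0],[[0,-50,18],-0.6,0],[[0,-50,18],-0.6,0],[[0,-50,18],-0.6,0],[[0,-50,18],-0.6,0],[[0,-50,18],-0.6,0],[[0,-50,18],-0.6,0],[[0,-50,18],-0.6,0]]'

```text
clock: 39.37
tool_pos: [0.5045, -0.1845, 0.2516]
orientation: [179.9, -0.0, -74.1]
force: [0.3, 0.7, 1.0]
opening: 0.0875
gripper_force: 0.0
```

```bash
python3 - <<'E'
from fit import *
import s
ps,o=pt(['cover_mid','cover_grip','cover_back','short0_mid'])
p=ps[0]
g=cv2.cvtColor(p['img'],cv2.COLOR_RGB2GRAY).astype(np.float32); g=cv2.GaussianBlur(g,(3,3),.8)
# edge fit: maximise oriented gradient along model outlines
def lines(q,polys):
    out=[]
    for h,z in polys:
        c=[(1,1),(1,-1),(-1,-1),(-1,1)]
        for i in range(4):
            for t in np.linspace(.06,.94,30):
                a=np.array(c[i])*(1-t)+np.array(c[(i+1)%4])*t; out.append((a*h,a/np.max(abs(a)) if 0 else (np.array(c[i])+np.array(c[(i+1)%4]))/2,z))
    return out
def score(q,polys,sgn):
    P=[];Q=[]
    for (a,n,z),_ in zip(lines(q,polys),range(9999)):
        P.append(proj(p,tw(q,(*(a-n*.0015),z))));Q.append(proj(p,tw(q,(*(a+n*.0015),z))))
    f=lambda X:cv2.remap(g,np.array(X,np.float32)[:,0],np.array(X,np.float32)[:,1],cv2.INTER_LINEAR).ravel()
    d=(f(P)-f(Q)).reshape(len(polys),-1)
    return float((np.array(sgn)[:,None]*np.clip(d,-25,25)).sum())
from scipy.optimize import differential_evolution as DE
for nm,polys,sgn,b in (('tub',[(.076,.102),(.070,.102)],[1,-1],[(.475,.50),(.283,.305),(.05,.15)]),('cover',[(.078,.014)],[-1],[(.51,.54),(.06,.09),(.03,.2)])):
    r=DE(lambda q:-score(q,polys,sgn),b,maxiter=18,popsize=8,seed=1,polish=False); print(nm,np.round(r.x,4),r.fun)
    if nm=='tub': tq=r.x
    else: cq=r.x
print('tab',tw(cq,(-.068,0,.038)))
im=cv2.resize(p['img'],None,fx=4,fy=4,interpolation=cv2.INTER_CUBIC)
for q,h,z in((tq,.076,.102),(tq,.07,.102),(cq,.078,.014)):
    P=np.array([proj(p,tw(q,(a*h,b*h,z))) for a,b in((1,1),(1,-1),(-1,-1),(-1,1),(1,1))])*4+1.5
    cv2.polylines(im,[P.astype(int)],False,(0,255,0),1)
T=np.array([proj(p,tw(cq,(-.068+a*.006,b*.020,.05))) for a,b in((1,1),(1,-1),(-1,-1),(-1,1),(1,1))])*4+1.5
cv2.polylines(im,[T.astype(int)],False,(255,0,0),1)
save(p,'l',im[880:1380,690:1490])
E
```

```text
39.37 [ 0.5045 -0.1845  0.2516] [179.9  -0.  -74.1] [0.3 0.7 1. ] 0.0875
cover_mid [0.5259 0.0742 0.0174] [([331.0, 266.0], 0.88), ([278.0, 301.0], 0.8)]
cover_grip [0.4596 0.0661 0.0423] [([333.0, 301.0], 0.75), ([259.0, 310.0], 0.69)]
cover_back [0.6069 0.0826 0.008 ] [([324.0, 233.0], 0.94), ([311.0, 281.0], 0.84)]
short0_mid None [([187.0, 272.0], 0.49)]
tub [0.4869 0.2992 0.0951] -4027.106719970703
cover [0.5278 0.0759 0.158 ] -418.35350799560547
tab [0.46064381 0.06522789 0.038     ]
```

View pics/l.png

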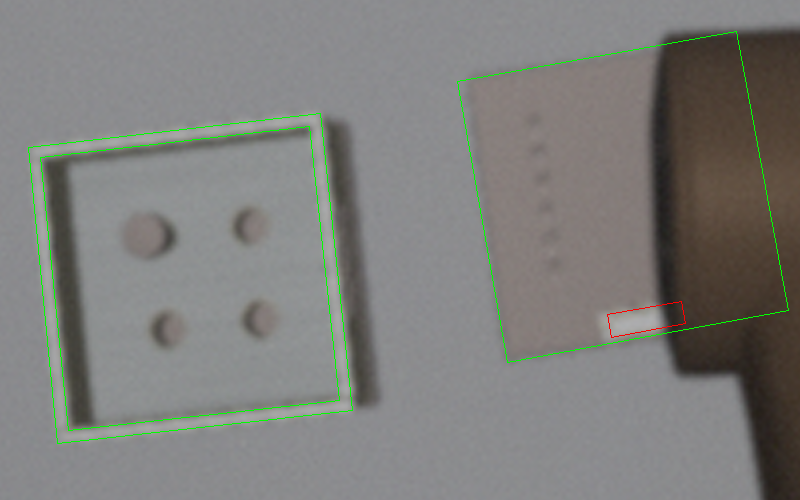

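The tub fit is tight: (0.487, 0.299), yaw 5.45°. The short tube is home at (148,237). The arm hides part of the cover, so I'll move it aside and refit.

Emit:
apply_moves --commands '[[[-3,52,0],0,0],[[-3,52,0],0,0],[[-3,52,0],0,0],[[-3,52,0],0,0],[[-3,52,0],0,0],[[-3,52,0],0,0],[[-3,52,0],0,0],[[-3,52,0],0,0],[[-3,52,0],0,0],[[-3,52,0],0,0],[[-3,52,0],0,0],[[-3,52,0],0,0],[[-3,52,0],0,0],[[-3,52,0],0,0],[[-3,52,0],0,0],[[-3,52,0],0,0],[[-3,52,0],0,0]]'

```text
clock: 41.28
tool_pos: [0.4757, 0.3402, 0.2522]
orientation: [180.0, -0.0, -73.9]
force: [-0.1, -0.0, -0.6]
opening: 0.0874
gripper_force: 0.0
```

```bash
cat > cov.py <<'E'
from fit import *
from scipy.optimize import differential_evolution as DE
def run(p,polys,sgn,b):
    g=cv2.GaussianBlur(cv2.cvtColor(p['img'],cv2.COLOR_RGB2GRAY),(3,3),.8).astype(np.float32)
    S=[]
    c=[(1,1),(1,-1),(-1,-1),(-1,1)]
    for (cx,hx,hy,z),s in zip(polys,sgn):
        for i in range(4):
            n=(np.array(c[i])+np.array(c[(i+1)%4]))/2
            for t in np.linspace(.06,.94,24):
                a=(np.array(c[i])*(1-t)+np.array(c[(i+1)%4])*t)*[hx,hy]+[cx,0]; S.append((a-n*.002,a+n*.002,z,s))
    f=lambda X:cv2.remap(g,np.array(X,np.float32)[:,0],np.array(X,np.float32)[:,1],cv2.INTER_LINEAR).ravel()
    s=np.array([k[3] for k in S])
    def cost(q):
        d=f([proj(p,tw(q,(*k[0],k[2]))) for k in S])-f([proj(p,tw(q,(*k[1],k[2]))) for k in S])
        return -float((s*np.clip(d,-15,15)).sum())
    r=DE(cost,b,maxiter=22,popsize=8,seed=1,polish=False); return r.x,r.fun
E
python3 - <<'E'
from cov import *
import s
ps,o=pt(['cover_mid','cover_grip','cover_back'])
q,e=run(ps[0],[(0,.078,.078,.014),(-.068,.006,.020,.050)],[-1,1],[(.51,.54),(.06,.09),(.03,.25)])
print(np.round(q,4),e,'tab',tw(q,(-.068,0,.038)),'yaw',np.degrees(q[2]))
g=cv2.cvtColor(ps[0]['img'],cv2.COLOR_RGB2GRAY)
m=(g[285:320,300:365]>150); ys,xs=np.nonzero(m); r=cv2.minAreaRect(np.float32(np.c_[xs+300,ys+285])); print(r,'tabtop',at(ps[0],r[0],.050))
E
```

```text
41.28 [0.4757 0.3402 0.2522] [180.   -0.  -73.9] [-0.1 -0.  -0.6] 0.0874
cover_mid [0.5254 0.0743 0.0149] [([330.0, 268.0], 0.85), ([281.0, 302.0], 0.67)]
cover_grip [0.4615 0.0709 0.034 ] [([332.0, 298.0], 0.97), ([256.0, 312.0], 0.6)]
cover_back None [([312.0, 280.0], 0.58)]
[0.5254 0.0741 0.1069] -1862.6337890625 tab [0.45776697 0.06688549 0.038     ] yaw 6.127511853377894
((333.2400207519531, 300.17999267578125), (3.8183765411376953, 18.243356704711914), 81.8698959350586) tabtop [0.45909231 0.06650735 0.05      ]
```

Emit:
apply_moves --commands '[[[-1.8,-27.3,0],-0.175,0.5],[[-1.8,-27.3,0],-0.175,0.5],[[-1.8,-27.3,0],-0.175,0.5],[[-1.8,-27.3,0],-0.175,0.5],[[-1.8,-27.3,0],-0.175,0.5],[[-1.8,-27.3,0],-0.175,0.5],[[-1.8,-27.3,0],-0.175,0.5],[[-1.8,-27.3,0],-0.175,0.5],[[-1.8,-27.3,-3],-0.175,0.5],[[-1.8,-27.3,-7],-0.175,0.5],[[-1.8,-27.3,-11],-0.175,0.5],[[-1.8,-27.3,-14],-0.175,0.5],[[-1.8,-27.3,-14],-0.175,0.5],[[-1.8,-27.3,-14],-0.175,0.5],[[-1.8,-27.3,-14],-0.175,0.5],[[-1.8,-27.3,-14],-0.175,0.5]]'

```text
clock: 43.02
tool_pos: [0.4593, 0.069, 0.1142]
orientation: [-179.8, 0.1, -83.8]
force: [-0.4, 0.6, 0.3]
opening: 0.0438
gripper_force: 0.0
```

```bash
python3 s.py; python3 -c "
from h import *
pt(['cover_mid','cover_back','cover_grip'])"
```

```text
43.02 [0.4593 0.069  0.1142] [-1.798e+02  1.000e-01 -8.380e+01] [-0.4  0.6  0.3] 0.0438
cover_mid [ 0.588   0.1004 -0.0327] [([323.0, 234.0], 0.25), ([284.0, 302.0], 0.84)]
cover_back [0.6114 0.0858 0.0042] [([322.0, 231.0], 0.75), ([310.0, 281.0], 0.83)]
cover_grip None [([258.0, 311.0], 0.8)]
```

Emit:
apply_moves --commands '[[[-0.1,-0.2,-3],0,0.5],[[-0.1,-0.2,-6],0,0.5],[[-0.1,-0.2,-7.5],0,0.5],[[-0.1,-0.2,-7.5],0,0.5],[[-0.1,-0.2,-7.5],0,0.5],[[-0.1,-0.2,-7.5],0,0.5],[[-0.1,-0.2,-7.5],0,0.7],[[-0.1,-0.2,-7.5],0,0.9],[[-0.1,-0.2,-7.5],0,1],[[-0.1,-0.2,-7.5],0,1],[[-0.1,-0.2,-7.5],0,1],[[-0.1,-0.2,-7.5],0,1],[[-0.1,-0.2,-7.5],0,1]]'

```text
clock: 44.5
tool_pos: [0.4573, 0.0664, 0.0375]
orientation: [-179.9, 0.0, -83.8]
force: [1.0, 0.2, 4.7]
opening: 0.0118
gripper_force: 30.0
```

```bash
python3 s.py
```

```text
44.5 [0.4573 0.0664 0.0375] [-179.9    0.   -83.8] [1.  0.2 4.7] 0.0118
```

Emit:
apply_moves --commands '[[[0,0,2],0,1],[[0,0,5],0,1],[[0,0,8],0,1],[[0,0,11],0,1],[[0,0,14],0,1],[[0,0,17],0,1],[[0,0,17],0,1],[[-1,4,17],0,1],[[-2,8,17],-0.013,1],[[-3,12,17],-0.013,1],[[-3.8,16,17],-0.013,1],[[-3.8,20,17],-0.013,1],[[-3.8,22.6,17],-0.013,1],[[-3.8,22.6,17],-0.013,1],[[-3.8,22.6,14],-0.013,1],[[-3.8,22.6,12],-0.013,1],[[-3.8,22.6,12],-0.013,1],[[-3.8,22.6,12],-0.013,1],[[-3.8,22.6,12],-0.013,1],[[-3.8,22.6,12],-0.013,1]]'

```text
clock: 46.17
tool_pos: [0.4194, 0.2925, 0.1584]
orientation: [-179.9, 0.1, -84.6]
force: [0.0, -0.0, -1.2]
opening: 0.0116
gripper_force: 30.0
```

```bash
python3 - <<'E'
from cov import *
import s
ps,o=pt(['cover_mid','cover_back'])
import s as _; st=ctrl.get_obs(); print(np.round(st['tool_pos'],4))
z=st['tool_pos'][2]-.0375+.008
q,e=run(ps[0],[(0,.078,.078,z+.006)],[-1],[(.475,.50),(.285,.315),(.03,.16)])
print('z',z,np.round(q,4),e)
E
```

```text
46.17 [0.4194 0.2925 0.1584] [-1.799e+02  1.000e-01 -8.460e+01] [ 0.  -0.  -1.2] 0.0116
cover_mid [0.4835 0.2961 0.1374] [([219.0, 289.0], 0.63), ([174.0, 210.0], 0.71)]
cover_back [0.569  0.3095 0.1252] [([212.0, 249.0], 0.58), ([210.0, 198.0], 0.74)]
[0.4189 0.2921 0.1576]
z 0.12808263465950107 [0.4886 0.2864 0.0819] -721.9482421875
```

Emit:
apply_moves --commands '[[[0,0.05,-0.5],0,1],[[0,0.05,-1],0,1],[[0,0.05,-1.4],0,1],[[0,0.05,-1.8],0,1],[[0,0.05,-2.1],0,1],[[0,0.05,-2.3],0,1],[[0,0.05,-2.4],0,1],[[0,0.05,-2.5],0,1],[[0,0.05,-2.5],0,1]]'

```text
clock: 47.22
tool_pos: [0.4188, 0.2926, 0.1319]
orientation: [180.0, -0.0, -84.6]
force: [0.7, 0.3, -2.1]
opening: 0.0116
gripper_force: 30.0
```

```bash
python3 s.py; python3 -c "
from h import *
pt(['cover_mid','cover_back'])"
```

```text
47.22 [0.4188 0.2926 0.1319] [180.   -0.  -84.6] [ 0.7  0.3 -2.1] 0.0116
cover_mid [0.4818 0.2971 0.1112] [([220.0, 291.0], 0.71), ([176.0, 223.0], 0.65)]
cover_back [0.5679 0.312  0.1055] [([212.0, 250.0], 0.68), ([210.0, 206.0], 0.81)]
```

Emit:
apply_moves --commands '[[[0,0,-0.1],0,1],[[0,0,-0.2],0,1],[[0,0,-0.2],0,1],[[0,0,-0.2],0,1]]'

```text
clock: 47.85
tool_pos: [0.4189, 0.2927, 0.1315]
orientation: [-179.9, 0.0, -84.6]
force: [-5.4, -2.2, 12.3]
opening: 0.0118
gripper_force: 30.0
```

```bash
python3 s.py
```

```text
47.85 [0.4189 0.2927 0.1315] [-179.9    0.   -84.6] [-5.4 -2.2 12.3] 0.0118
```

Emit:
apply_moves --commands '[[[0,0,0],0,0.7],[[0,0,0],0,0.5],[[0,0,0],0,0.5],[[0,0,0],0,0.5],[[0,0,4],0,0.5],[[0,0,8],0,0.5],[[0,0,11],0,0.5],[[0,0,11],0,0.5],[[-16.5,33,11],0.5,0.2],[[-16.5,33,11],0.5,0.2],[[-16.5,33,11],0.5,0.2],[[-16.5,33,11],0.5,0.2],[[-16.5,33,11],0.5,0.2],[[-16.5,33,11],0.5,0.2],[[-16.5,33,11],0.5,0.2],[[-16.5,33,11],0.5,0.2],[[-16.5,33,11],0.5,0.2],[[-16.5,33,11],0.5,0.2],[[-16.5,33,11],0.5,0.2],[[-16.5,33,11],0.5,0.2]]'

```text
clock: 49.52
tool_pos: [0.2536, 0.6223, 0.2392]
orientation: [179.9, -0.1, -55.9]
force: [-0.4, 0.3, -0.1]
opening: 0.0699
gripper_force: 0.0
```

```bash
python3 - <<'E'
from cov import *
import s
ps,o=pt(['cover_mid','cover_back','cover_grip','bottle_b','beaker'])
q,e=run(ps[0],[(0,.078,.078,.108),(-.068,.006,.020,.144)],[-1,1],[(.47,.505),(.28,.315),(.03,.16)])
print(np.round(q,4),e)
p=ps[1]
for n in('tall0_mid','short0_mid'):
    for d in ctrl.spot_point(p,n): print(n,np.round(d['at']),round(d['score'],2))
for a in [(.5948,-.0901),(.5515,-.0652),(.5266,-.1086),(.5017,-.1519)]: print(np.round(proj(p,(*a,.053))))
# seated-height check: project back corners/edge expected
print('back seated px',[np.round(proj(r,tw((.4869,.2992,.0951),(.078,0,.102)))) for r in ps])
print('grip seated px',[np.round(proj(r,tw((.4869,.2992,.0951),(-.068,0,.132)))) for r in ps])
E
```

```text
49.52 [0.2536 0.6223 0.2392] [ 1.799e+02 -1.000e-01 -5.590e+01] [-0.4  0.3 -0.1] 0.0699
cover_mid [0.4831 0.2983 0.1027] [([220.0, 290.0], 0.69), ([177.0, 227.0], 0.71)]
cover_back [0.5677 0.3106 0.1002] [([214.0, 250.0], 0.97), ([209.0, 209.0], 0.72)]
cover_grip [0.4147 0.2919 0.1365] [([220.0, 327.0], 0.55), ([147.0, 226.0], 0.83)]
bottle_b [ 0.7575 -0.0114  0.0008] [([365.0, 165.0], 0.9), ([395.0, 267.0], 0.96)]
beaker [ 0.7625 -0.1587  0.0051] [([429.0, 162.0], 0.91), ([466.0, 293.0], 0.82)]
[0.4856 0.2992 0.1044] -1553.197265625
tall0_mid [385. 300.] 0.57
tall0_mid [355. 308.] 0.29
[386. 303.]
[358. 310.]
[371. 330.]
[386. 352.]
back seated px [array([215., 251.]), array([210., 209.])]
grip seated px [array([220., 323.]), array([148., 227.])]
```

```bash
python3 -c "
from plant import ctrl; print(ctrl.close_job())"
```

```text
the job is handed in; nothing more can be done
None
```

The job is handed in, with no verdict returned: the four tall tubes are in the rack, the one short tube is in the tub, the cover is back on and measured seated within about 2 mm of the tub's centre, and the bottle and beaker were left where they stood.

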